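# Click the thumbwheel to the long tick and press start

### The arm

A 6-joint arm with a two-finger parallel gripper is mounted at the origin on a cart in front of the work surface, level with it; the furniture and walls round the work are solid. World frame = base frame: x ahead of the robot, y to its left, z up, the work surface at z = 0. Lengths are in mm, angles in rad, forces in N, time in s.
With the tool pointing down it reaches from about 350 to 775 mm from the base axis. Payload 7.3 kg.
Tool frame: the origin (TCP) lies at the very end of the fingers, on their centre line; the grasp point (between the pads) lies 19 mm behind it; z points along the fingers, y is the line along which they close (so a half turn about z gives the same grasp; the last joint's range is limited). The gripper opens to 92 mm and grips with 3 to 60 N. Pads are 19 mm wide; open, the fingers measure 130 mm over their backs; the gripper's body (75 mm by 190 mm) begins 47 mm behind the grasp point.
Start: joints at [-1.428, 0.342, 1.524, -0, 1.275, -0.146], TCP at [149.543, -503.271, 226.741] pointing down, gripper open.
Joint ranges: [-2.53, 2.53], [-0.77, 2.02], [0.04, 2.7], [-1, 4.14], [0.28, 2.66], [-3.11, 3.11]. Speed limits (rad/s): [2.57, 2.57, 3.14, 3.14, 3.14, 3.14].

### API

Orientations are given as a unit quaternion [x, y, z, w].
In Python, from cell import * gives the robot as it stands.
- The arm moves only by the tool carry_out, never from a script. Its argument "targets" is one flat list of numbers, 6 for each row, row after row: the shift along the tool's x, y, z in cm, then the turn, a rotation vector about the tool's x, y, z in rad. A call has 1 to 20 rows; each row is the pose to reach, as a shift and turn from the pose commanded when the call began, along the tool's axes at that moment; what a row does not reach only later rows make up. A row lasts 1/12 s, in which the tool goes at most 41.7 mm and 7.16 degrees, less where a joint would pass 70% of its speed; a pose out of reach is approached as far as the arm can. A call with a gripper value outside its range is refused whole. "claw" is the gripper's target within -1 to 1 (shut at 1, half-way at 0, fully open at -1), set as the call begins (left out, the last holds). The fingers move at their own pace and stop on an object; "squeeze" is the grip in N (left out, the last holds). Time passes only in rows, so rows that repeat a pose let the fingers close. It gives the time, the measured TCP pose, the force, the opening and the grip force at its end, in the units of the state.
- observe(): the state, without advancing time (a new reading comes with each control period).
- snapshot(name): name is "scene" or "top" or "wrist"; returns (picture, depth): 480x640x3 uint8, blue, green, red; 480x640 float32, mm along the optical axis (not along the pixel's ray), 0 where there is no reading.
- camera_model(name): a dict with "intrinsics" (3x3 intrinsics, pixels), "world_from_camera" (4x4, takes a point from camera to world coordinates); the wrist camera has in their place "T_tool_cam" (4x4, takes a point from camera to tool coordinates, whose origin is the TCP and whose axes are the flange's). Camera axes: x right, y down, z forward; pixel columns grow to the right and rows downward; lengths in mm; the calibration is good to about 2 mm. The wrist camera is an equidistant fisheye: a pixel r from the principal point sees the ray r / f radians off the axis. A picture is of the moment at which its call begins: read the wrist's pose just before it. camera_model takes no time and is no camera call.
- finish_job(): hands the job in; it is judged then, once.
The state is a dict: "clock": time; "joint_positions": joint angles; "dq": joint speeds; "tau": joint torques, N m; "position": TCP position; "eef_rot": TCP orientation; "ft_force": force on the tool from outside, world axes, zero at the start; "wrist_torque": the same for the moment, N m; "opening": finger opening in mm; "gripper_force": force on a finger pad.
Only numpy, scipy, OpenCV 4.12 (cv2) and the standard library are available. Lean on these libraries where they do the work, as an engineer would, in place of code of your own. Each camera call takes 0.05 s, during which the arm holds its last target. There are 200 camera calls.

### The job

On the bench speed controller, roll the knurled thumbwheel away from you with a fingertip, click by click, until its white index line has clicked in beside the long tick and stays there when you let go. Then press the round start button right in with a fingertip and let it come back out. Only touch the controls, do not pinch or lift anything, do not press start before the speed is set, and leave the tin, the block and the pencil where they are.

Things in the scene. Friction and masses are not known exactly. Their poses are not given: they have to be found in the camera images.
- speed_controller: Grey speed controller fixed to the bench, 110 mm (its x) by 170 mm (its y) by 64 mm high; place and yaw vary. Origin: centre of its underside, on the bench; x points to its back, away from the robot (yaw up to 0.35 either way), y to its left, z up. The thumbwheel stands out of its top at y = +35 mm, the start button at y = -50 mm; nothing on it is higher than these two.
- wheel_axle (a point): Centre of the thumbwheel, 46 mm above the bench. The wheel is a black knurled rubber disc, 40 mm in radius, 26 mm wide, on a level axle along the controller's y. Its upper 22 mm stands out of the housing between two fixed round grey cheeks, each 10 mm wide and 7 mm lower than the wheel. Pressed down, the wheel yields from 3 N on by 1.8 N per mm, at most 5 mm (12 N). The point stays fixed.
- wheel_top (a point): Highest point of the unpressed wheel, mid-width over the axle, 86 mm above the bench (x = 0, y = +35 mm of the controller). A fingertip pressed 3 to 4 mm down here and drawn along the controller's x turns the wheel by friction, about 1 rad per 40 mm. The point stays fixed when the wheel is pressed or turned.
- speed_wheel (a joint): Angle of the wheel's white index line from straight up, rad, -1.05 to 1.05; grows as the wheel's top moves to the controller's +x (away from the robot). Sprung clicks at -0.9, -0.3, 0.3, 0.9; let go between them it runs to the nearer one (crests at -0.6, 0, 0.6; about 1 N at the rim). Ticks on the cheeks mark the clicks; the long tick is the third, 0.3. It starts in the first or second.
- start_button (a joint): Travel of the start button, m: 0 out, 0.006 pressed right in (5 N); it counts as pressed beyond 0.0045. It springs back out.
- start_button_top (a point): Centre of the top face of the start button: a round grey cap, 28 mm in diameter, in a round black collar of 44 mm diameter whose top is 76 mm above the bench. The cap's top is 86 mm above the bench when out and moves down with it; it is pressed straight down. The point moves with the cap.
- wax_tin: Bystander: flat round tin, 72 mm in diameter, 25 mm high, loose on the bench beside the controller. Origin: centre of its underside.
- hardwood_block: Bystander: loose beech block, 45 x 95 x 34 mm, on the bench beside the controller. Origin: centre of its underside.
- pencil: Bystander: loose carpenter pencil, 8 x 166 x 7 mm, lying on the bench in front of the controller. Origin: centre of its underside; it lies along its y.

How it is judged (in metres and radians):
On the way, in this order (a step that is already met when the one before it is completed fails the run):
1. the wheel rests in the click at the long tick (value of joint speed_wheel between 0.18 and 0.42 rad and velocity of joint speed_wheel between -0.1 and 0.1 rad/s), for 0.4 s.
2. the start button is pressed right in with the wheel at the long tick (value of joint speed_wheel between 0.18 and 0.42 rad and value of joint start_button above 0.0045 m), for 0.05 s.
At the end, for the whole second after the job is handed in: The wheel rests in the third click (between 0.18 and 0.42 rad, the click itself at 0.3), the start button is out again (under 1.5 mm in), and the tin, the block and the pencil lie within 15 mm of where they were (all of step 1 and value of joint start_button below 0.0015 m and distance of each of wax_tin, hardwood_block, pencil from where it was at the start of the episode below 0.015 m); the robot touches nothing.
It fails at once if the wax tin was moved or lifted (more than 15 mm) (distance of wax_tin from where it was at the start of the episode above 0.015 m).
It fails at once if the beech block was moved or lifted (more than 15 mm) (distance of hardwood_block from where it was at the start of the episode above 0.015 m).
It fails at once if the pencil was moved or lifted (more than 15 mm) (distance of pencil from where it was at the start of the episode above 0.015 m).
It fails at once if the start button was pressed (more than 3 mm) while the wheel was not at the long tick (value of joint start_button above 0.003 m and not (value of joint speed_wheel between 0.18 and 0.42 rad)).
It also fails if it takes over 45 s, if anything falls off the work surface, if the arm or the gripper's body presses on something with over 40 N, if the wrist force passes 120 N, or if a joint passes its speed limit or range.

## Working session

There is one attempt and no reset: what is moved stays moved. The work goes in short steps, Python scripts to look and compute and a tool call to move; the robot and the scene stay as the last step left them, time stands still between calls to the robot, and variables do not carry over. Pictures are saved under pics/ and viewed, at most 10 in all, crops included, and the job is handed in when it is done.

Besides the shell and the picture viewer there is one more tool, called after ">>>" by a JSON object that holds its "api" and its "payload". carry_out: Moves the arm, as the interface text tells. Its arguments: {"type":"object","properties":{"targets":{"type":"array"},"claw":{"type":"number"},"squeeze":{"type":"number"}},"required":["targets"]}

```bash
mkdir -p pics; python3 - <<'E'
from cell import *
import cv2,numpy as np
s=observe();print(s)
for n in("top","scene"):
    p,d=snapshot(n);cv2.imwrite(f"pics/{n}0.png",p);np.save(f"pics/{n}0.npy",d)
    print(n,camera_model(n))
print(camera_model("wrist"))
E
```

```text
{'clock': 0.0, 'joint_positions': array([-1.42800332e+00,  3.42727325e-01,  1.52501561e+00, -2.00442673e-06,
        1.27539819e+00, -1.46005559e-01]), 'dq': array([-0.00022087,  0.00041677,  0.00073615,  0.00157386,  0.00049435,
        0.00046129]), 'tau': array([ 4.99551716e-04, -4.31238484e+01, -2.44220638e+01,  7.17783510e-02,
        5.58919518e-02, -1.54940858e-04]), 'position': array([ 149.47982657, -502.84567804,  226.04306889]), 'eef_rot': array([ 9.89592187e-01,  1.43898239e-01,  2.85055248e-07, -7.74234734e-04]), 'ft_force': array([-0.56908004,  0.1352756 , -0.68634181]), 'wrist_torque': array([-0.01595546,  0.05553623, -0.02373261]), 'gripper_force': 0.0, 'opening': 91.6765405689006}
top {'intrinsics': array([[544.52679623,   0.        , 327.45418285],
       [  0.        , 544.52679623, 235.05953311],
       [  0.        ,   0.        ,   1.        ]]), 'world_from_camera': array([[-1.15896484e-01, -9.70419581e-01,  2.11787255e-01,
         3.18579856e+02],
       [-9.93261171e-01,  1.13338769e-01, -2.42191930e-02,
         5.49447264e+01],
       [-5.00927711e-04, -2.1
[... 507 characters left out ...]
],
       [ 1.30995640e-02, -7.66482648e-01, -6.42131413e-01,
         6.29573215e+02],
       [ 0.00000000e+00,  0.00000000e+00,  0.00000000e+00,
         1.00000000e+00]])}
{'intrinsics': array([[371.64829954,   0.        , 318.7254907 ],
       [  0.        , 371.64829954, 236.08065658],
       [  0.        ,   0.        ,   1.        ]]), 'T_tool_cam': array([[-8.92100615e-04, -9.52330763e-01, -3.05066095e-01,
         8.30518619e+01],
       [ 9.99998949e-01, -5.00898865e-04, -1.36061753e-03,
        -4.94211067e-01],
       [ 1.14295067e-03, -3.05066989e-01,  9.52330209e-01,
        -1.58596140e+02],
       [ 0.00000000e+00,  0.00000000e+00,  0.00000000e+00,
         1.00000000e+00]])}
```

View pics/top0.png

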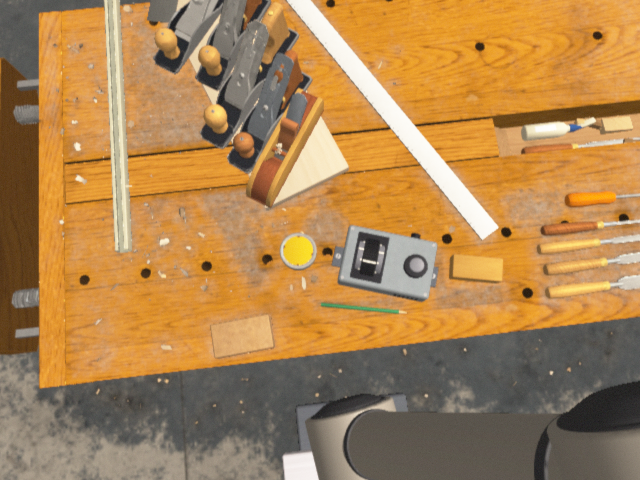

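View pics/scene0.png

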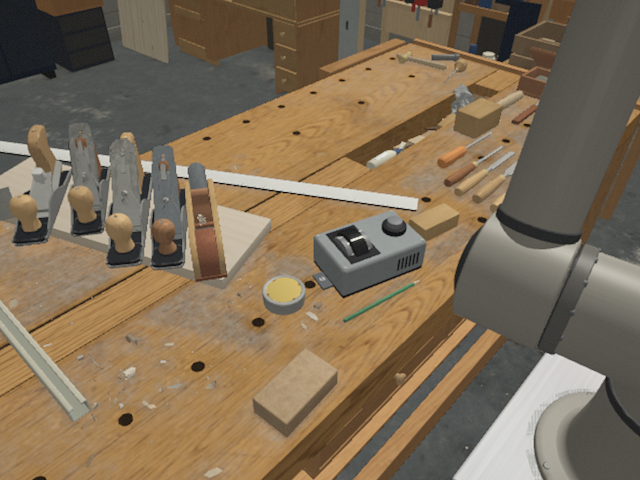

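The top view shows the controller at about (388,263), the wheel at (371,257), the button at (415,265), the tin at (298,251), the block at (477,268) and the pencil at (362,308). Next I measure.

```bash
cat > h.py <<'E'
import cv2,numpy as np
from cell import *
def cloud(n,d):
    m=camera_model(n);K=m["intrinsics"];T=m["world_from_camera"]
    v,u=np.indices(d.shape);c=np.stack([(u-K[0,2])/K[0,0]*d,(v-K[1,2])/K[1,1]*d,d],-1)
    return c@T[:3,:3].T+T[:3,3]
def plane(n,uv,z):
    m=camera_model(n);K=m["intrinsics"];T=m["world_from_camera"]
    r=T[:3,:3]@np.linalg.solve(K,[*uv,1]);return T[:3,3]+r*(z-T[2,3])/r[2]
E
python3 - <<'E'
from h import *
for n,box in(("top",(325,440,215,305)),("scene",(305,430,205,300))):
    p=cv2.imread(f"pics/{n}0.png");d=np.load(f"pics/{n}0.npy");P=cloud(n,d)
    a,b,c,e=box;Q=P[c:e,a:b].reshape(-1,3)
    h=Q[(Q[:,2]>58)&(Q[:,2]<70)]
    (x,y),wh,an=cv2.minAreaRect(h[:,:2].astype(np.float32))
    print(n,"rect",x,y,wh,an,"bench z",np.median(Q[Q[:,2]<15][:,2]),"top z",np.median(h[:,2]),np.percentile(Q[:,2],[98,99.5,100]))
    hi=Q[Q[:,2]>80];
    k=cv2.kmeans(hi[:,:2].astype(np.float32),2,None,(3,50,.1),5,cv2.KMEANS_PP_CENTERS);
    print(k[2],np.bincount(k[1].ravel()))
    cv2.imwrite(f"pics/{n}c.png",cv2.resize(p[c:e,a:b],None,fx=6.5,fy=6.2,interpolation=cv2.INTER_CUBIC)[:600,:800])
E
```

```text
top rect 470.9756164550781 -74.47367858886719 (169.26382446289062, 110.089111328125) 71.4806137084961 bench z -1.1899618186649832 top z 63.065938333444706 [  84.9381981  1055.05825385 1055.05825385]
[[318.58002  54.94474]
 [471.71506 -71.76182]] [ 53 483]
scene rect 471.7210388183594 -71.76764678955078 (171.4939727783203, 112.08453369140625) 71.88670349121094 bench z 0.4469746453203811 top z 64.29390687073561 [ 85.19258691  87.77685438 629.57321542]
[[471.10504 -64.98759]
 [ 66.07544 498.02475]] [433  49]
```

View pics/topc.png

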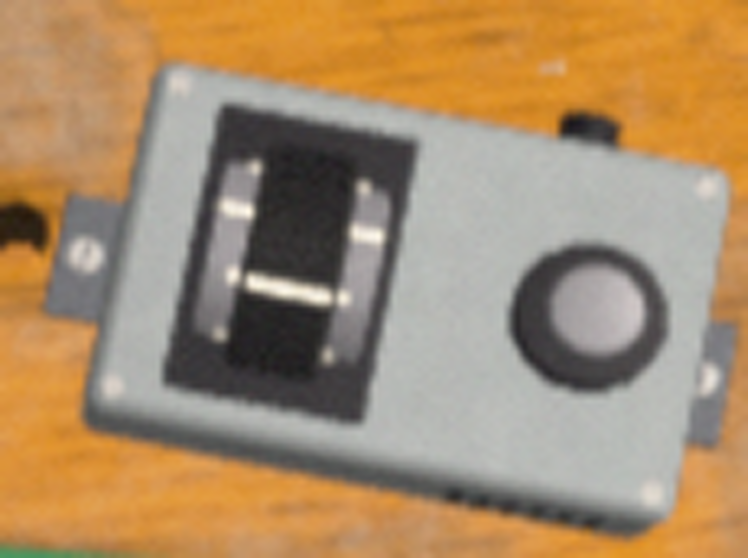

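The crop shows the white line at the second of four tick pairs from the front, so the wheel is at -0.3. The long ticks are the third pair, one click away. The cap is at crop (598,308) and the line's midpoint is at crop (290,290). Next I check these against the housing rectangle.

```bash
cat >> h.py <<'E'
from scipy.spatial.transform import Rotation as R
C=np.array([471.3,-73.2]);YAW=-0.317
def ctl(x,y,z): 
    c,s=np.cos(YAW),np.sin(YAW);return np.array([C[0]+c*x-s*y,C[1]+s*x+c*y,z])
def shift(target,yaw=YAW+np.pi/2):
    o=observe();A=R.from_quat(o["eef_rot"])
    G=R.from_euler("z",yaw)*R.from_euler("x",np.pi)
    print("pos",o["position"].round(1),"F",o["ft_force"].round(1),"shift cm",(A.inv().apply(target-o["position"])/10).round(2),"rot",(A.inv()*G).as_rotvec().round(3))
E
python3 - <<'E'
from h import *
print("pred btn",ctl(0,-50,86),"line",ctl(-11.8,35,84.2),"wheel",ctl(0,35,86))
print("top btn",plane("top",(325+598/6.5,215+308/6.2),86),"line",plane("top",(325+290/6.5,215+290/6.2),84.2))
# cap & black wheel in the scene view
for n in("top","scene"):
    P=cloud(n,np.load(f"pics/{n}0.npy"));
    for nm,c in(("btn",ctl(0,-50,0)),("wheel",ctl(0,35,0))):
        m=(np.hypot(P[...,0]-c[0],P[...,1]-c[1])<(22 if nm=="btn" else 20))&(P[...,2]>80)&(P[...,2]<95)
        q=P[m];print(n,nm,len(q),(q.min(0)/2+q.max(0)/2).round(1),q.mean(0).round(1))
shift(ctl(-12,35,130))
E
```

```text
pred btn [ 455.71412785 -120.70874224   86.        ] line [470.99804734 -36.2656146   84.2       ] wheel [482.21011051 -39.94388043  86.        ]
top btn [ 455.74608151 -122.8463298    86.        ] line [471.16697036 -39.00781764  84.2       ]
top btn 184 [ 455.7 -120.8   84.9] [ 455.3 -121.4   84.5]
top wheel 268 [482.2 -40.   84.2] [482.  -41.   83.7]
scene btn 153 [ 455.1 -119.1   84.7] [ 454.5 -117.1   85.1]
scene wheel 243 [482.1 -40.4  84.6] [480.4 -36.8  84.5]
pos [ 149.5 -502.9  226.1] F [ 0.1  0.3 -0.4] shift cm [ 44.09 -35.58   9.67] rot [-0.001 -0.001 -0.965]
```

>>> {"api": "carry_out", "payload": {"targets": [4,-3.2,0,0,0,-0.08,8,-6.5,0,0,0,-0.16,12,-9.7,0,0,0,-0.24,16,-13,0,0,0,-0.32,20,-16,1,0,0,-0.4,23,-18.5,2,0,0,-0.48,26,-21,3,0,0,-0.56,29,-23.4,4,0,0,-0.64,32,-25.8,5,0,0,-0.72,35,-28.2,6,0,0,-0.8,37.5,-30.3,7,0,0,-0.88,40,-32.3,8,0,0,-0.965,42,-33.9,8.5,0,0,-0.965,43.2,-34.9,9,0,0,-0.965,44.1,-35.6,9.5,0,0,-0.965,44.1,-35.6,9.5,0,0,-0.965,44.1,-35.6,9.5,0,0,-0.965,44.1,-35.6,9.5,0,0,-0.965], "claw": 1, "squeeze": 5}}

```text
clock: 1.6
position: [470.4, -37.5, 131.9]
eef_rot: [0.81, 0.586, -0.0, 0.0]
ft_force: [0.4, -0.3, 0.4]
opening: 0.5
gripper_force: 0.0
```

```bash
python3 - <<'E'
from h import *
shift(ctl(-13,35,90)); print(observe()["opening"],observe()["clock"])
p,d=snapshot("wrist");cv2.imwrite("pics/w1.png",p)
E
```

```text
pos [470.4 -37.5 131.9] F [ 0.4 -0.3  0.4] shift cm [ 0.14 -0.1   4.19] rot [-0.     0.001 -0.001]
0.5284824957075007 1.6
```

View pics/w1.png

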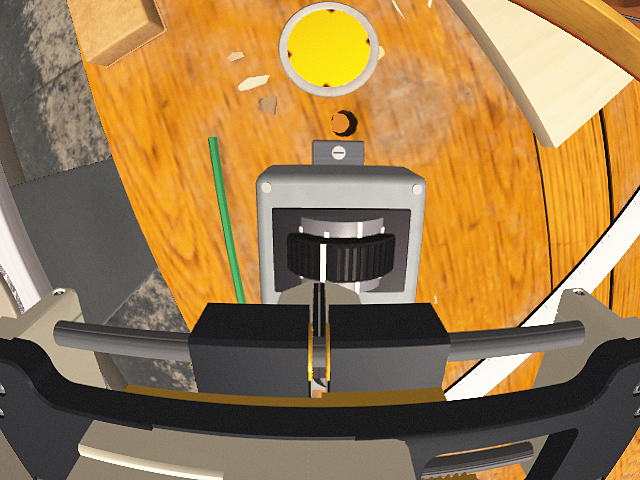

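The wrist view shows the closed fingers at about (335,285), just in front of the wheel's index line at (323,265). The tool is square to the controller. Now lower to contact.

>>> {"api": "carry_out", "payload": {"targets": [0.1,-0.1,1.5,0,0,0,0.15,-0.1,3,0,0,0,0.15,-0.1,4,0,0,0,0.15,-0.1,4.4,0,0,0,0.15,-0.1,4.6,0,0,0,0.15,-0.1,4.75,0,0,0,0.15,-0.1,4.75,0,0,0,0.15,-0.1,4.75,0,0,0]}}

```text
clock: 2.32
position: [470.7, -35.0, 84.8]
eef_rot: [0.81, 0.586, 0.0, 0.0]
ft_force: [-0.1, -0.6, 0.1]
opening: 0.7
gripper_force: 0.0
```

>>> {"api": "carry_out", "payload": {"targets": [0,0,0.1,0,0,0,0,0,0.2,0,0,0,0,0,0.3,0,0,0,0,0,0.3,0,0,0]}}

```text
clock: 2.65
position: [470.6, -34.8, 81.6]
eef_rot: [0.81, 0.587, 0.0, 0.0]
ft_force: [-2.3, -0.0, 5.9]
opening: 0.5
gripper_force: 3.2
```

>>> {"api": "carry_out", "payload": {"targets": [0,0.2,0,0,0,0,0,0.4,0,0,0,0,0,0.6,-0.03,0,0,0,0,0.8,-0.06,0,0,0,0,1.0,-0.08,0,0,0,0,1.2,-0.08,0,0,0,0,1.4,-0.08,0,0,0,0,1.6,-0.08,0,0,0,0,1.8,-0.06,0,0,0,0,2.0,-0.03,0,0,0,0,2.2,0,0,0,0,0,2.4,0,0,0,0,0,2.4,0,0,0,0]}}

```text
clock: 3.73
position: [494.8, -42.8, 82.2]
eef_rot: [0.81, 0.587, 0.001, 0.002]
ft_force: [-0.3, -2.4, 7.0]
opening: 0.6
gripper_force: 3.6
```

```bash
python3 - <<'E'
from h import *
p,d=snapshot("scene");cv2.imwrite("pics/s2.png",cv2.resize(p[200:300,300:433],None,fx=6,fy=6,interpolation=cv2.INTER_CUBIC))
p,d=snapshot("wrist");cv2.imwrite("pics/w2.png",cv2.resize(p[180:330,220:420],None,fx=4,fy=4))
E
```

```text
(no output)
```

View pics/w2.png

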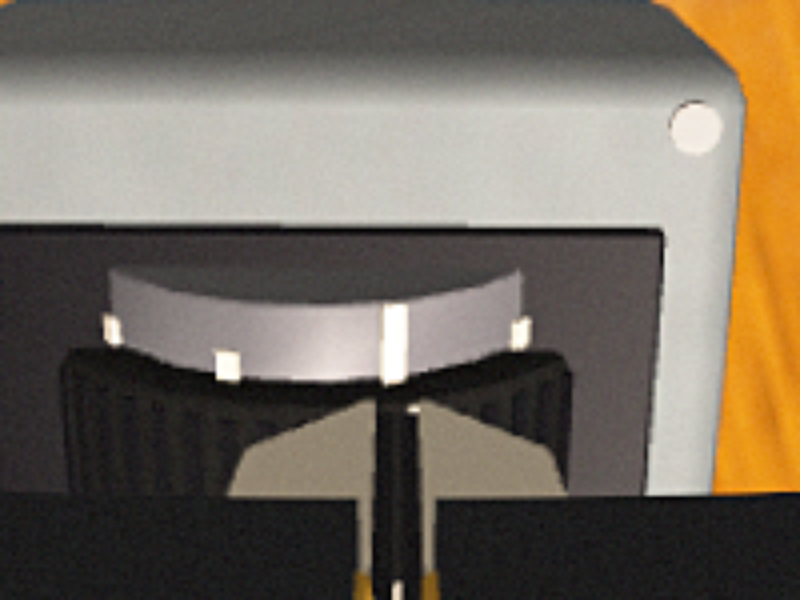

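The long tick is at crop (395,340), and the index line peeks out at (413,408), beside it behind the fingertip. I lift off along the rim's normal and look again.

>>> {"api": "carry_out", "payload": {"targets": [0,0,-0.2,0,0,0,0,0,-0.5,0,0,0,0,0,-1.5,0,0,0,0,0,-3,0,0,0,-2,0,-4,0,0,0,-4,0,-4,0,0,0,-4,0,-4,0,0,0,-4,0,-4,0,0,0,-4,0,-4,0,0,0]}}

```text
clock: 4.58
position: [480.6, -79.7, 120.9]
eef_rot: [0.81, 0.586, -0.0, -0.0]
ft_force: [0.2, 0.1, -1.1]
opening: 0.4
gripper_force: 0.0
```

```bash
python3 - <<'E'
from h import *
shift(ctl(0,-50,96));print(observe()["clock"])
p,d=snapshot("wrist");cv2.imwrite("pics/w3.png",cv2.resize(p[130:330,200:467],None,fx=3,fy=3))
E
```

```text
pos [480.6 -79.7 120.9] F [ 0.2  0.1 -1.1] shift cm [-4.68 -1.08  2.49] rot [-0.001 -0.    -0.   ]
4.5833
```

View pics/w3.png

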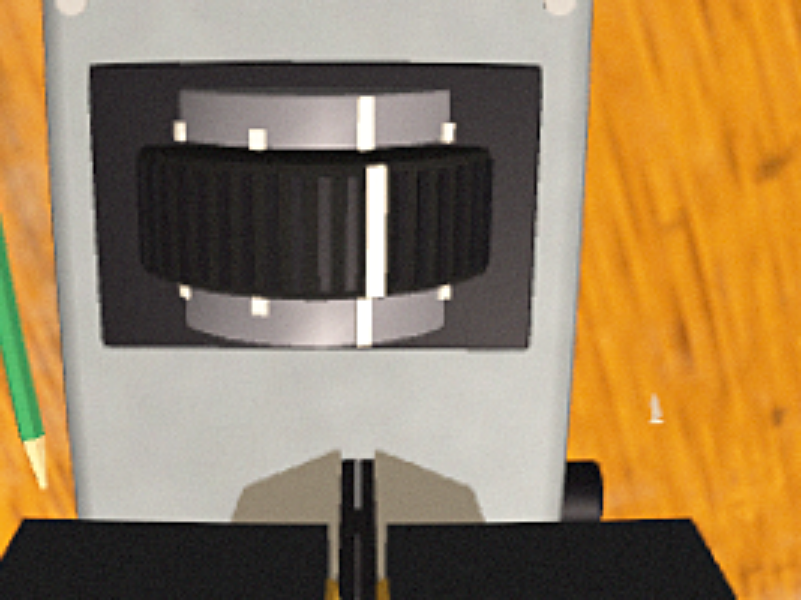

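The index line at (375,230) sits beside the long tick at (365,120)/(365,320). The wheel has been let go and holds. Now to the button.

>>> {"api": "carry_out", "payload": {"targets": [-1.5,-0.4,0,0,0,0,-3.5,-0.8,0,0,0,0,-4.7,-1.1,0,0,0,0,-4.7,-1.1,1,0,0,0,-4.7,-1.1,2.3,0,0,0,-4.7,-1.1,3,0,0,0,-4.7,-1.1,3.4,0,0,0,-4.7,-1.1,3.7,0,0,0,-4.7,-1.1,3.9,0,0,0,-4.7,-1.1,4.1,0,0,0,-4.7,-1.1,4.1,0,0,0,-4.7,-1.1,4.1,0,0,0]}}

```text
clock: 5.63
position: [455.6, -121.0, 80.5]
eef_rot: [0.81, 0.587, 0.0, -0.0]
ft_force: [-2.4, 3.5, 4.8]
opening: 0.4
gripper_force: 2.3
```

>>> {"api": "carry_out", "payload": {"targets": [0,0,0.1,0,0,0,0,0,0.15,0,0,0,0,0,0.15,0,0,0,0,0,0.15,0,0,0]}}

```text
clock: 5.97
position: [455.8, -121.1, 80.1]
eef_rot: [0.81, 0.587, 0.0, 0.0]
ft_force: [-5.2, 4.7, 15.0]
opening: 0.3
gripper_force: 7.5
```

The force has risen to 15 N, so the button is bottomed. Retract.

>>> {"api": "carry_out", "payload": {"targets": [0,0,-0.4,0,0,0,0,0,-1,0,0,0,0,0,-2.5,0,0,0,0,0,-5,0,0,0,0,0,-8,0,0,0,0,0,-10,0,0,0,0,0,-10,0,0,0,0,0,-10,0,0,0,0,0,-10,0,0,0]}}

```text
clock: 6.72
position: [455.3, -121.4, 178.1]
eef_rot: [0.81, 0.587, -0.0, -0.0]
ft_force: [-1.5, -0.4, -0.5]
opening: 0.6
gripper_force: 0.0
```

```bash
python3 - <<'E'
from h import *
p,d=snapshot("wrist");q,_=snapshot("scene")
cv2.imwrite("pics/w4.png",np.hstack([cv2.resize(p[80:330,190:440],(400,400)),cv2.resize(q[180:320,290:430],(400,400))]))
E
```

```text
(no output)
```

View pics/w4.png

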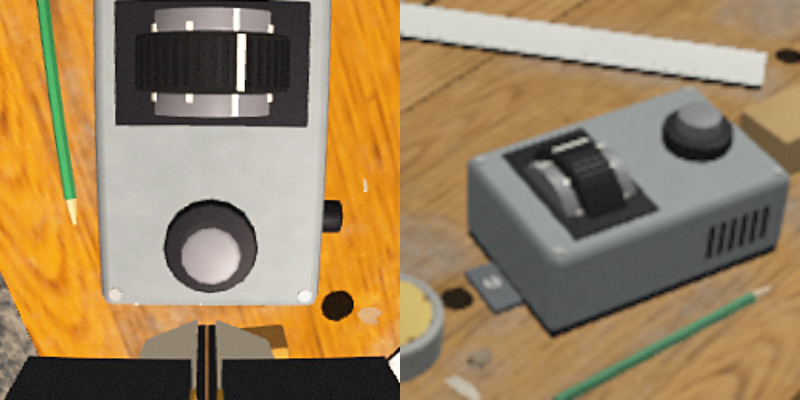

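The line at (241,62) is beside the long tick at (237,15)/(237,105), the cap at (210,255) is out again, and the pencil is in place. I'm handing in.

```bash
python3 -c "
from cell import *
print(finish_job())"
```

```text
the job is handed in; nothing more can be done
None
```

I rolled the wheel one click to the long tick, where it stayed when let go, then pressed the start button right in and let it come back out; the job is handed in at about 7 s, with no verdict returned.

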